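# Nest the second lamp shade on the drill jig, index three clicks and hold

### The job

Vent holes are going to be drilled through both blue lamp shades at once: lower the loose shade, without dropping it, over the knob of the indexing jig so that it nests fully home and upright on the shade already there, and let go of it. Then take the black bar knob on top of the jig, turn it clockwise (seen from above) three clicks, not turning it the other way and not running past the third notch, and finish the program while still gripping the knob, holding it still in that notch for the driller. Leave everything else on the table where it is.

Things in the scene. Friction and masses are not known exactly. Their poses are not given: they have to be found in the camera images.
- jig: Indexing drill jig, fixed to the table. Grey base 190 x 150 x 10 mm, round housing, steel dividing plate (120 mm across, top at 34 mm, 18 notches, red dot at every third), mandrel carrying the first shade, spindle 16 mm thick, bar knob on top. Origin on the spindle axis at table height, z up. A spring plunger block, 42 mm high, stands at the plate's edge, 68 mm from the axis on the jig's -y side.
- guide (a point): Tip of the drill-guide bush on the jig, on its +x side, 50 mm from the spindle axis and 84 mm above the table (bush 18 mm across). The steel post that carries it (22 x 34 mm, 96 mm high) stands 84 mm from the axis. A shade on the jig passes the bush with 6 mm to spare.
- knob_grip (a point): Centre of the black bar knob at the top of the jig's spindle: an upright bar 34 mm long (its x) x 12 mm wide (its y) x 26 mm high, a white dot on top at its +x end; gripped across the 12 mm. It is on the jig's axis, 163 mm above the table (underside 150, top 176). At the start its x axis is the jig's x axis. With both shades on, the upper one's top is 12 mm below the bar.
- index_plate (a joint): Angle of knob, spindle, mandrel and dividing plate, turning as one, rad: 0 at the start, in a notch; grows clockwise seen from above. A spring plunger clicks into a notch every 20 degrees: the first on is at 0.349, the second 0.698, the third 1.047. It takes about 0.1 N m to pass the ridge half-way between notches; beyond it the knob pulls on into the next, and left free it settles in the nearest.
- shade_top_mid (a point): Centre of the loose lamp shade, 36 mm above its mouth on its axis; z up. It stands mouth down, 72 mm high, about 150 g: a hollow blue metal cone (88 mm across at the mouth, 66 mm at the shoulder 46 mm up, wall 2.5 mm), then a straight beech collar 57 mm across, 46 to 72 mm up, with a 43 mm hole right through. Grip the collar, fingertips just above the shoulder.
- shade_top: The loose lamp shade itself; origin at the centre of its mouth. It is lowered over the knob, which passes through the collar's hole. Nested, it stands 26 mm above the shade below: mouth 66 mm, centre 102 mm, top 138 mm above the table.
- shade_low_mid (a point): Centre of the first lamp shade, 36 mm above its mouth on its axis, z up. Same shape as the loose one; it sits loose on the jig's mandrel, mouth down, mouth 40 mm and top 112 mm above the table.
- shade_low: The first lamp shade itself; origin at the centre of its mouth.
- mug: Bystander: a white mug, 74 mm across, 82 mm high, handle on its +y side; origin at the centre of its underside. To be left alone.
- glue: Bystander: a white glue bottle with red band and black nozzle, 54 mm across, 140 mm high; origin at the centre of its underside.
- locomotive: Bystander: a wooden toy locomotive with blue roof and chimney, 210 mm long, 98 mm wide, 162 mm high; origin at table height under its centre.
- wagon: Bystander: a wooden toy wagon, 170 mm long, 92 mm wide, 90 mm high; origin at table height under its centre.
- cordless_drill: Bystander: a dark green cordless drill lying on its side, about 200 x 200 mm, 62 mm high; origin at table height under its motor housing.
- screwdriver: Bystander: a screwdriver lying flat, 150 mm long; origin at table height.
Things that resemble listed ones, but are neither listed nor needed, are in the scene too. What is shaped like the shade_top but green or red is not meant.

How it is judged:
By the outcome, as a careful person would: the job done as asked, in the order asked, and still so for the second after the job is handed in, while the arm keeps its last pose, push and grip.
It also fails if it takes over 58 s, if anything falls off the work surface, if the arm or the gripper's body presses on something with over 40 N, if the wrist force passes 120 N, or if a joint passes its speed limit or range.

### The arm

A 7-joint arm with a two-finger parallel gripper is mounted at the origin on the work surface. World frame = base frame: x ahead of the robot, y to its left, z up, the work surface at z = 0. Lengths are in m, angles in rad, forces in N, time in s.
With the tool pointing down it reaches from about 0.35 to 0.9 m from the base axis. Payload 8.1 kg.
Tool frame: the origin (TCP) lies midway between the tips of the shut fingers; the grasp point (between the pads) lies 19 mm behind it; z points along the fingers, y is the line along which they close (so a half turn about z gives the same grasp; the last joint's range is limited). The gripper opens to 85 mm and grips with 20 to 120 N. Pads are 22 mm wide; open, the fingers measure 114 mm over their backs; the gripper's body (76 mm by 85 mm) begins 54 mm behind the grasp point. The pads swing forward as they close: fully open they stand 13 mm farther back than shut.
Start: joints at [1.086, 0.434, 0.025, 1.573, -0.012, 1.134, -0.075], TCP at [0.233, -0.58, 0.231] pointing down, gripper open.
Joint ranges: [-2.62, 2.62], [-0.44, 2.09], [-1.27, 1.32], [0.08, 2.57], [-1.32, 4.46], [0.12, 2], [-2.74, 2.74]. Speed limits (rad/s): [2.22, 2.22, 3.01, 3.01, 3.14, 3.14, 3.14].

### API

Orientations are given as a unit quaternion [w, x, y, z].
In Python, from workcell import r gives the robot as it stands. Calls block until the motion is done:
- r.move_pose(position, orientation): joint-space move of the TCP to a pose.
- r.line_to(position, rot=None, speed=0.15, threshold=None): straight line of the TCP; rot=None keeps the orientation; speed is the mean speed in m/s. With threshold (N) it stops when the force on the tool has changed by that much, and returns True; else False.
- r.move_joints(angles): joint-space move.
- r.grip(opening, newtons=None): opening from 0.0 (shut) to 1.0 (fully open); newtons is the grip in N (None keeps the last); returns when the fingers have stopped.
- r.hold(seconds).
- r.inverse_kinematics(position, orientation): joint angles nearest the present ones, or None.
- r.sense(): the state.
- r.get_image(name): name is "scene" or "top" or "wrist"; returns the picture (384x512x3 uint8, blue, green, red); there is no depth.
- r.camera_info(name): a dict with "camera_matrix" (3x3 intrinsics, pixels), "k1" (the pictures are not rectified: a ray, as slopes to the right and down, at radius r is drawn at 1 + k1 r^2 times it, then the intrinsics apply), "world_to_cam" (4x4, takes a point from world to camera coordinates). Camera axes: x right, y down, z forward; pixel columns grow to the right and rows downward; lengths in m; the calibration is good to about 2 mm. A picture is of the moment at which its call begins: read the wrist's pose just before it. camera_info takes no time and is no camera call; for the wrist camera it gives the pose at the moment of the call.
A pose or a line that the arm cannot do raises r.IKError and nothing moves.
- r.sign_off(): hands the job in; it is judged then, once.
The state is a dict: "clock": time; "qpos": joint angles; "dq": joint speeds; "joint_torque": joint torques, N m; "tool_pos": TCP position; "ee_rot": TCP orientation; "contact_force": force on the tool from outside, world axes, zero at the start; "ft_torque": the same for the moment, N m; "opening": opening from 0.0 (shut) to 1.0 (fully open); "finger_force": force on a finger pad.
Only numpy, scipy, OpenCV 4.12 (cv2) and the standard library are available. Lean on these libraries where they do the work, as an engineer would, in place of code of your own. Each camera call takes 0.05 s, during which the arm holds its last target. There are 200 camera calls.

## Working session

There is one attempt and no reset: what is moved stays moved. The work goes in short steps, each a Python script; the robot and the scene stay as the last script left them, time stands still between calls to the robot, and variables do not carry over. Pictures are saved under pics/ and viewed, at most 10 in all, crops included, and the job is handed in when it is done.

```bash
mkdir -p pics; ls; python3 - <<'E'
from workcell import r
import cv2,numpy as np
for n in ("scene","top"):
    im=r.get_image(n); cv2.imwrite(f"pics/{n}0.png",im)
    c=r.camera_info(n); print(n,np.round(c["camera_matrix"],1).tolist(),c["k1"],np.round(c["world_to_cam"],3).tolist())
print(r.sense())
E
```

```text
pics
scene [[432.1, 0.0, 249.2], [0.0, 432.1, 191.5], [0.0, 0.0, 1.0]] -0.10575457609838748 [[0.072, 0.997, 0.004, -0.029], [0.819, -0.057, -0.571, -0.413], [-0.569, 0.045, -0.821, 1.579], [0.0, 0.0, 0.0, 1.0]]
top [[378.8, 0.0, 253.5], [0.0, 378.8, 192.4], [0.0, 0.0, 1.0]] -0.06759508896778325 [[0.007, -1.0, 0.009, -0.022], [-0.998, -0.007, -0.056, 0.559], [0.056, -0.009, -0.998, 1.036], [0.0, 0.0, 0.0, 1.0]]
{'clock': 0.1, 'qpos': array([ 1.08637674,  0.4351651 ,  0.02494472,  1.57401718, -0.01160103,
        1.13401677, -0.07506188]), 'dq': array([-0.0007249 , -0.00257592,  0.00032848, -0.00239175, -0.00071093,
        0.00033809,  0.00015455]), 'joint_torque': array([ 3.14715930e-03, -6.71750379e+01,  1.02809105e+00, -3.16898882e+01,
        1.57586834e-02,  7.32444838e-03,  6.20846708e-05]), 'tool_pos': array([ 0.23267289, -0.57957238,  0.23059251]), 'ee_rot': array([-7.03755048e-04,  9.81832280e-01,  1.89749414e-01, -1.96961504e-04]), 'contact_force': array([-0.7355395 , -0.53560467,  0.1958423 ]), 'ft_torque': array([ 0.02068458, -0.03701305,  0.03359277]), 'finger_force': 0.0, 'opening': 0.999550749477722}
```

View pics/scene0.png

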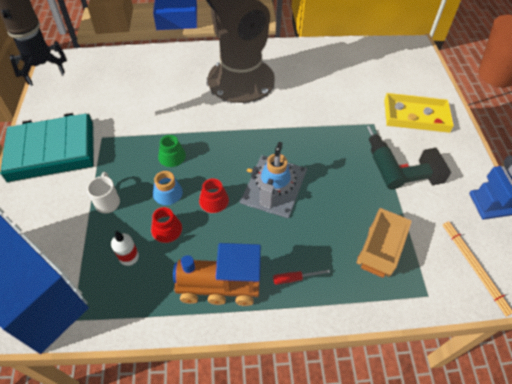

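View pics/top0.png

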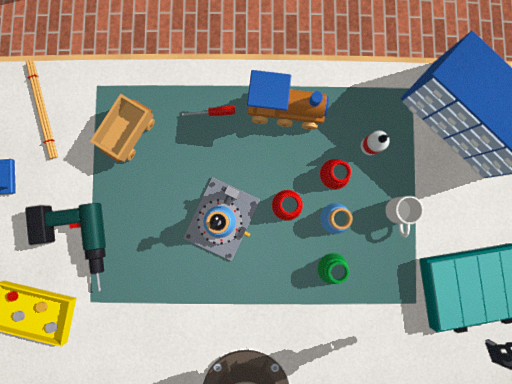

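In the top view, the ring shapes are blue with a beech collar (337,218), red (336,173), red (288,205) and green (334,269). The loose blue one at (337,218), scene (167,187), is the one meant. The jig is at top (220,222). I'll confirm both in one crop.

```bash
cat > h.py <<'E'
from workcell import r
import cv2,numpy as np
def pix2w(n,uv,z,c=None):
    c=c or r.camera_info(n); K=np.array(c["camera_matrix"]); T=np.array(c["world_to_cam"])
    p=cv2.undistortPoints(np.array([[uv]],float),K,np.array([c["k1"],0,0,0,0.]))[0,0] 
    d=T[:3,:3].T@np.r_[p,1]; o=-T[:3,:3].T@T[:3,3]
    return o+d*(z-o[2])/d[2]
def w2pix(n,P,c=None):
    c=c or r.camera_info(n); K=np.array(c["camera_matrix"]); T=np.array(c["world_to_cam"])
    return cv2.projectPoints(np.array(P,float).reshape(-1,1,3),cv2.Rodrigues(T[:3,:3])[0],T[:3,3],K,np.array([c["k1"],0,0,0,0.]))[0][:,0]
def quat(yaw): # tool down, tool y axis at heading yaw+90deg flipped: Rz(yaw)*Rx(pi)
    return np.array([0,np.cos(yaw/2),np.sin(yaw/2),0.])
E
python3 - <<'E'
from h import *
t=cv2.imread("pics/top0.png"); s=cv2.imread("pics/scene0.png")
a=cv2.resize(t[170:275,178:273],None,fx=4,fy=4,interpolation=cv2.INTER_CUBIC)
b=cv2.resize(s[140:222,142:234],None,fx=4,fy=4,interpolation=cv2.INTER_CUBIC)
b=cv2.copyMakeBorder(b,0,a.shape[0]-b.shape[0],0,0,0)
cv2.imwrite("pics/crop1.png",np.hstack([a,b]))
print(pix2w("top",(340,218),.072),pix2w("scene",(168,181),.072),"jig",pix2w("top",(219,221),.176),pix2w("scene",(278,146),.176), w2pix("top",[[.5,.1,.1]]))
E
```

```text
[ 0.48994142 -0.24633107  0.072     ] [ 0.50093629 -0.23880151  0.072     ] jig [0.48232425 0.06320782 0.176     ] [0.48154827 0.07161427 0.176     ] [[207.07723273 213.35280825]]
```

View pics/crop1.png

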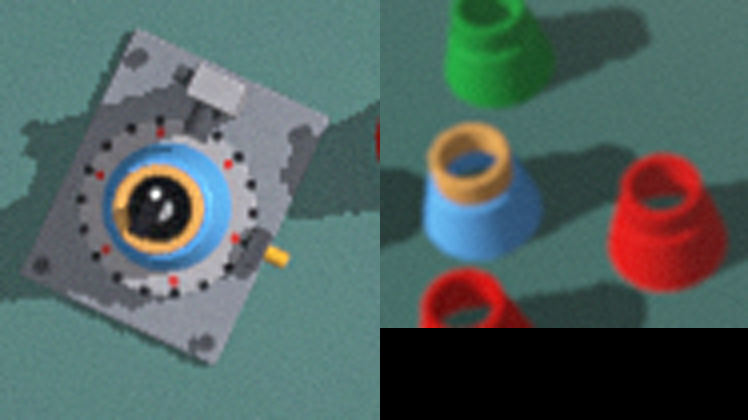

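The crop confirms it. The loose blue shade has a beech collar, and the red and green ones are decoys. On the jig, the post (+x) is at top (232,192), the plunger (-y) at (240,233), and the yaw is about -25°. Next I'll take a closer wrist look at the jig, then at the shade.

```bash
python3 - <<'E'
from h import *
C=[(135,30),(330,120),(215,363),(22,270)]
W=[pix2w("top",(178+(a-1.5)/4,170+(b-1.5)/4),.01) for a,b in C]; print(np.round(W,3),"mean",np.mean(W,0))
W=np.array(W); print("yaw",[np.degrees(np.arctan2(*(W[i]-W[j])[1::-1])) for i,j in ((0,3),(1,2))], [np.linalg.norm(W[i]-W[j]) for i,j in ((0,3),(0,1))])
for deg in (-25,-85,155,95): print(deg,[None if q is None else np.round(q,2) for q in [r.inverse_kinematics([.48,.065,.147],quat(np.radians(deg)))]])
r.move_pose([.42,.06,.36],quat(np.radians(-25)))
T0=np.array(r.camera_info("wrist")["world_to_cam"]);print(np.round(T0,3),"campos",-T0[:3,:3].T@T0[:3,3])
im=r.get_image("wrist");cv2.imwrite("pics/w1.png",im);np.save("w1.npy",T0)
s=r.sense();print(s["clock"],s["tool_pos"],s["qpos"]);print(r.camera_info("wrist")["camera_matrix"],r.camera_info("wrist")["k1"])
E
```

```text
[[ 0.601  0.1    0.01 ]
 [ 0.539 -0.037  0.01 ]
 [ 0.37   0.041  0.01 ]
 [ 0.433  0.176  0.01 ]] mean [0.48609437 0.06992784 0.01      ]
yaw [np.float64(-24.517548344995433), np.float64(-24.964541796221802)] [np.float64(0.18441553449550768), np.float64(0.1501633148063849)]
-25 [array([ 0.07,  0.34, -0.39,  1.99,  0.17,  0.85, -2.42])]
-85 [array([ 0.54,  0.52, -1.06,  1.95,  0.55,  0.99,  2.45])]
155 [array([ 0.37,  0.42, -0.8 ,  1.97,  0.38,  0.91,  0.51])]
95 [array([ 0.28,  0.39, -0.67,  1.97,  0.31,  0.88, -0.47])]
[[-0.424 -0.906 -0.001  0.233]
 [-0.857  0.401  0.322  0.253]
 [-0.291  0.138 -0.947  0.616]
 [ 0.     0.     0.     1.   ]] campos [0.49463589 0.02435105 0.50249039]
2.5667 [0.42020594 0.05932984 0.35983618] [ 0.36375315  0.06029746 -0.65258791  1.76483785  0.03752992  1.32928388
 -2.30518785]
[[328.26493191   0.         257.52587973]
 [  0.         328.26493191 195.97619968]
 [  0.           0.           1.        ]] -0.07084816909536487
```

View pics/w1.png

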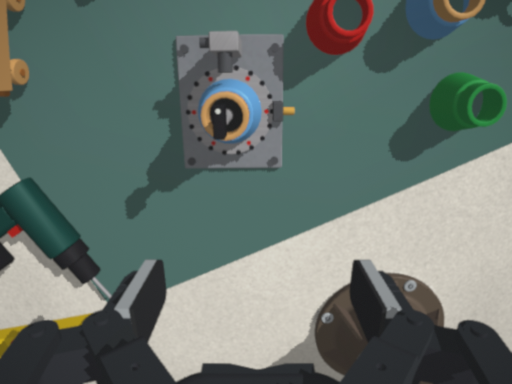

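The wrist view shows the jig with the bar knob at (219,123), white dot on its +x end at (219,110), and the base corners at (178,36), (283,36), (281,168) and (186,168). I'll fit the beech collar and overlay a model to check it.

```bash
cat >> h.py <<'E'
from scipy.optimize import least_squares
def circ(R,z,n=72):
    a=np.linspace(0,2*np.pi,n,endpoint=False); return np.c_[R*np.cos(a),R*np.sin(a),0*a+z]
def beech(im,lo=(8,90,110),hi=(24,255,255)):
    return cv2.inRange(cv2.cvtColor(im,cv2.COLOR_BGR2HSV),lo,hi)
def hullfit(n,c,mask,pts,g):
    "xy offset such that the hull of the projected pts has the bounding box centre/centroid of the mask's hull"
    def cen(p):
        m=cv2.moments(cv2.convexHull(np.float32(p))); return np.array([m["m10"],m["m01"]])/m["m00"],m["m00"]
    mc,ma=cen(np.argwhere(mask)[:,::-1])
    s=least_squares(lambda v:cen(w2pix(n,pts+[v[0],v[1],0],c))[0]-mc,g)
    return s.x,ma/cen(w2pix(n,pts+[*s.x,0],c))[1]
E
python3 - <<'E'
from h import *
im=cv2.imread("pics/w1.png"); c=r.camera_info("wrist"); c["world_to_cam"]=np.load("w1.npy")
base=[pix2w("wrist",p,.01,c) for p in ((178,36),(283,36),(281,168),(186,168))];print(np.round(base,3).tolist(),np.mean(base,0))
m=beech(im); roi=np.zeros_like(m); roi[80:150,190:262]=m[80:150,190:262]
n,l,st,ce=cv2.connectedComponentsWithStats(roi); k=1+np.argmax(st[1:,4]); print(st[k],ce[k])
xy,ra=hullfit("wrist",c,l==k,np.r_[circ(.0285,.112),circ(.0285,.095)],[.483,.067]); print("shade_low",xy,ra)
print("knob top ctr by pixel",pix2w("wrist",(219,117),.176,c))
ph=np.radians(-24.7); R=np.array([[np.cos(ph),-np.sin(ph),0],[np.sin(ph),np.cos(ph),0],[0,0,1]])
S=6; x0,y0=170,60; cr=cv2.resize(im[y0:y0+110,x0:x0+125],None,fx=S,fy=S,interpolation=cv2.INTER_CUBIC)
def dr(P,col):
    p=w2pix("wrist",P@R.T+[*xy,0],c); p=((p-[x0,y0]+.5)*S).astype(int); cv2.polylines(cr,[p],True,col,1)
dr(circ(.0285,.112),(0,255,0)); dr(circ(.06,.034),(255,0,255)); dr(circ(.044,.04),(255,255,0))
for z in (.176,.15): dr(np.array([[.017,.006,z],[.017,-.006,z],[-.017,-.006,z],[-.017,.006,z]]),(0,0,255) if z>.16 else (0,255,255))
cv2.imwrite("pics/o1.png",cr[:600])
E
```

```text
[[0.602, 0.096, 0.01], [0.539, -0.035, 0.01], [0.369, 0.044, 0.01], [0.431, 0.177, 0.01]] [0.4854879  0.07059608 0.01      ]
[201  92  48  48 737] [224.53867028 113.20624152]
shade_low [0.48013708 0.07430966] 0.8992681209769567
knob top ctr by pixel [0.48387908 0.0713685  0.176     ]
```

View pics/o1.png

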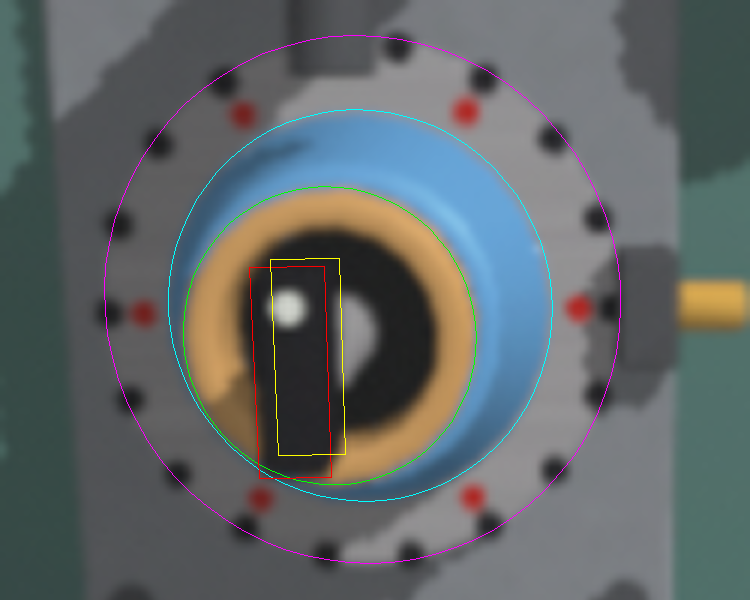

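The model overlay fits within about 1–2 mm. I'll look again from the opposite wrist yaw (hand-eye error flips sign), then at the loose shade.

```bash
python3 - <<'E'
from h import *
ph=np.radians(-24.7); R=np.array([[np.cos(ph),-np.sin(ph),0],[np.sin(ph),np.cos(ph),0],[0,0,1]])
q=quat(np.radians(155.3)); out=[]
for name,tcp,g,z0 in (("jig",[.453,.087,.32],[.48,.0745],.04),("shade",[.468,-.23,.28],[.495,-.243],0)):
    r.move_pose(tcp,q); r.hold(.3)
    c=r.camera_info("wrist"); im=r.get_image("wrist"); np.save(name+"2.npy",c["world_to_cam"]); cv2.imwrite(f"pics/{name}2raw.png",im)
    pc=w2pix("wrist",[[*g,z0+.072]],c)[0]; print(name,pc,r.sense()["qpos"].round(2))
    m=beech(im,(8,60,60)); roi=np.zeros_like(m); y,x=int(pc[1]),int(pc[0]); sl=np.s_[max(y-45,0):y+45,max(x-45,0):x+45]; roi[sl]=m[sl]
    n,l,st,ce=cv2.connectedComponentsWithStats(roi); k=1+np.argmax(st[1:,4])
    xy,ra=hullfit("wrist",c,l==k,np.r_[circ(.0285,z0+.072),circ(.0285,z0+.058)],g); print(xy,ra,st[k])
    S=5; x0,y0=x-40,max(y-58,0); cr=cv2.resize(im[y0:y0+116,x0:x0+80],None,fx=S,fy=S,interpolation=cv2.INTER_CUBIC)
    def dr(P,col):
        p=w2pix("wrist",P@R.T+[*xy,0],c); p=((p-[x0,y0]+.5)*S).astype(int); cv2.polylines(cr,[p],True,col,1)
    dr(circ(.0285,z0+.072),(0,255,0)); dr(circ(.044,z0),(255,255,0))
    if name=="jig":
        dr(circ(.06,.034),(255,0,255))
        for z in (.176,.15): dr(np.array([[.017,.006,z],[.017,-.006,z],[-.017,-.006,z],[-.017,.006,z]]),(0,0,255) if z>.16 else (0,255,255))
    out.append(cv2.resize(cr,(400,580))); print(x0,y0)
cv2.imwrite("pics/o2.png",np.hstack(out)); print(r.sense()["clock"])
E
```

```text
jig [257.24167943 191.03155744] [ 0.59  0.25 -1.07  1.75  0.23  1.28  0.61]
[0.47926826 0.07491806] 0.9803951638303843 [ 233  162   50   52 1181]
217 133
shade [256.01620599 191.12187565] [ 1.1   0.39 -1.    1.69  0.35  1.25  1.16]
[ 0.48931751 -0.24847045] 0.9735611387074509 [ 225  161   50   52 1278]
216 133
6.95
```

View pics/o2.png

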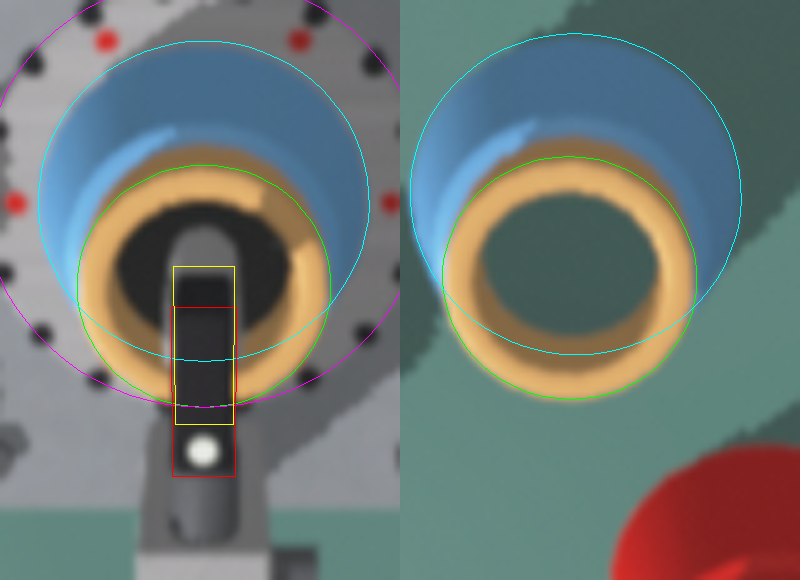

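The overlays fit very well. Jig axis is at (0.4793, 0.0749) and the loose shade at (0.4893, -0.2485). Now I'll grasp and lift, then carry the shade over the jig.

```bash
python3 - <<'E'
from h import *
q=quat(np.radians(155.3)); x,y=.4893,-.2485; J=(.4793,.0749)
r.move_pose([x,y,.15],q)
print(r.line_to([x,y,.044],speed=.12,threshold=8)); 
s=r.sense();print(s["tool_pos"],s["contact_force"])
r.grip(0.0,40); s=r.sense();print(s["opening"],s["finger_force"],s["contact_force"])
r.line_to([x,y,.248],speed=.15); r.hold(.2);s=r.sense();print(s["opening"],s["finger_force"],s["contact_force"])
r.line_to([*J,.248],speed=.2); r.hold(.3); s=r.sense();print(s["tool_pos"],s["contact_force"],s["clock"])
c=r.camera_info("wrist"); im=r.get_image("wrist"); sc=r.get_image("scene")
pts=[]
for P,col in ((circ(.0285,.276),(0,255,0)),(circ(.044,.204),(255,255,0))):
    p=w2pix("wrist",P+[*J,0],c); cv2.polylines(im,[p.astype(int)],True,col,1)
p=w2pix("scene",[[*J,.24]])[0].astype(int); print(p)
a=cv2.resize(im[100:384,100:420],None,fx=1.4,fy=1.4); b=cv2.resize(sc[max(p[1]-60,0):p[1]+80,p[0]-45:p[0]+45],None,fx=3,fy=3,interpolation=cv2.INTER_CUBIC)
H=max(len(a),len(b)); f=lambda t:cv2.copyMakeBorder(t,0,H-len(t),0,0,0)
cv2.imwrite("pics/held.png",np.hstack([f(a),f(b)])); print(a.shape,b.shape)
E
```

```text
False
[ 0.48988064 -0.24857098  0.04474287] [0.74886148 0.25611627 0.69313571]
0.6478242049063705 41.18570873513818 [-2.19238134  0.64167434  6.344823  ]
0.6437756169572961 42.432099524885416 [-0.24922613  0.74801689 -1.52984847]
[0.47935592 0.0745125  0.24795818] [-0.38858832  0.33403967 -1.10257623] 12.7417
[280 129]
(398, 448, 3) (420, 270, 3)
```

View pics/held.png

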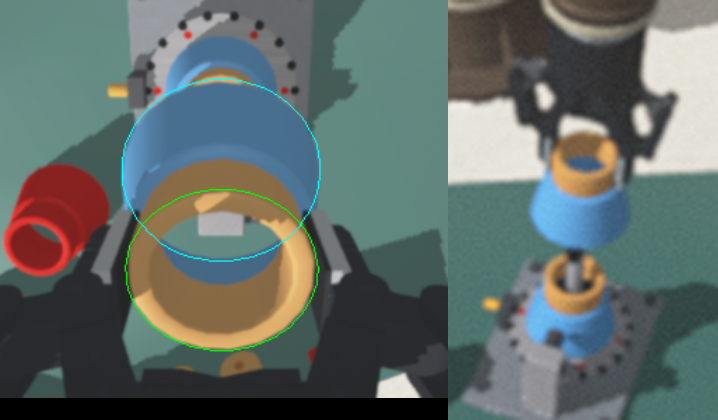

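The held shade is upright and centred on the model to about 1 mm. I'll lower it under force guard.

```bash
python3 - <<'E'
from h import *
J=(.4793,.0749)
for z,v,t in ((.185,.1,6),(.118,.05,5),(.105,.02,5)):
    hit=r.line_to([*J,z],speed=v,threshold=t); s=r.sense(); print(hit,s["tool_pos"],s["contact_force"].round(1),s["ft_torque"].round(2),round(s["clock"],2))
    if hit: break
E
```

```text
False [0.47958876 0.07521474 0.18540311] [-0.3  0.8 -1.3] [-0.07  0.02  0.01] 13.62
False [0.47951666 0.0749922  0.11828231] [ 1.5  0.2 -1.5] [0.03 0.06 0.02] 15.12
True [0.47939263 0.07486485 0.11029069] [-0.8 -0.4  7. ] [-0.06  0.24 -0.02] 15.57
```

Contact came at z = 0.1103, against 0.1107 expected. It's home, so I'll release, rise and check.

```bash
python3 - <<'E'
from h import *
J=(.4793,.0749); q=quat(np.radians(155.3))
r.grip(1.0); r.line_to([*J,.15],speed=.1); r.line_to([.453,.087,.32],speed=.2); r.hold(.2)
c=r.camera_info("wrist"); im=r.get_image("wrist"); sc=r.get_image("scene"); print(r.sense()["clock"])
m=beech(im,(8,60,60)); roi=np.zeros_like(m); p=w2pix("wrist",[[*J,.138]],c)[0].astype(int); sl=np.s_[p[1]-50:p[1]+50,p[0]-50:p[0]+50]; roi[sl]=m[sl]
n,l,st,ce=cv2.connectedComponentsWithStats(roi); k=1+np.argmax(st[1:,4])
print(hullfit("wrist",c,l==k,np.r_[circ(.0285,.138),circ(.0285,.124)],J))
ph=np.radians(-24.7); R=np.array([[np.cos(ph),-np.sin(ph),0],[np.sin(ph),np.cos(ph),0],[0,0,1]])
S=4;x0,y0=p[0]-50,p[1]-60;a=cv2.resize(im[y0:y0+130,x0:x0+100],None,fx=S,fy=S,interpolation=cv2.INTER_CUBIC)
u=w2pix("scene",[[*J,.1]])[0].astype(int); b=cv2.resize(sc[u[1]-60:u[1]+70,u[0]-48:u[0]+48],None,fx=S,fy=S,interpolation=cv2.INTER_CUBIC)
def dr(t,n,o,P,col,c=None):
    w=w2pix(n,P@R.T+[*J,0],c); cv2.polylines(t,[((w-o+.5)*S).astype(int)],True,col,1)
bar=lambda z:np.array([[.017,.006,z],[.017,-.006,z],[-.017,-.006,z],[-.017,.006,z]])
for t,n,o,cc in ((a,"wrist",[x0,y0],c),(b,"scene",[u[0]-48,u[1]-60],None)):
    dr(t,n,o,circ(.0285,.138),(0,255,0),cc); dr(t,n,o,circ(.044,.066),(255,255,0),cc); dr(t,n,o,bar(.176),(0,0,255),cc)
cv2.imwrite("pics/nest.png",np.hstack([a,b]))
E
```

```text
17.85
(array([0.47908838, 0.07530503]), 0.9813227954147571)
```

View pics/nest.png

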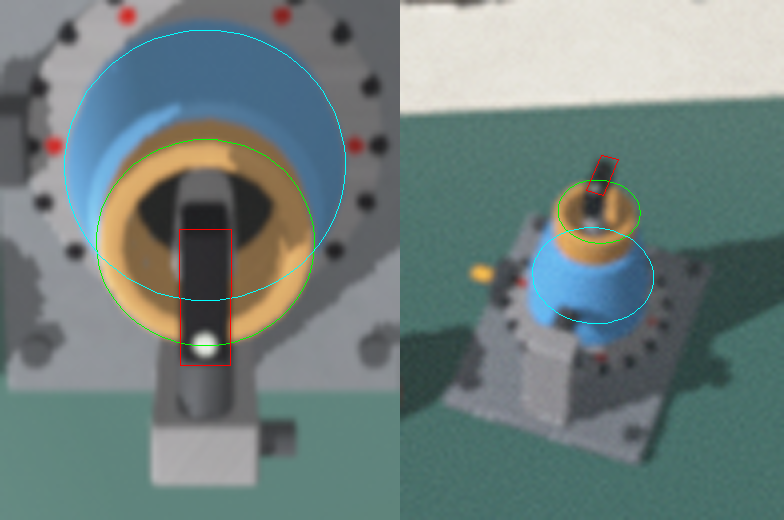

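The shade is nested and upright (wrist fit at 0.479, 0.075, sizes match). Now I'll grip the knob and do the first click.

```bash
cat >> h.py <<'E'
def yaw():
    e=r.sense()["ee_rot"]; return 2*np.arctan2(e[2],e[1])
def rep(y0):
    s=r.sense(); print("turned",round(np.degrees((y0-yaw()+np.pi)%(2*np.pi)-np.pi),2),s["tool_pos"].round(4),"F",s["contact_force"].round(1),"Mz",s["ft_torque"].round(3),"open",round(s["opening"],3),"t",round(s["clock"],2))
E
python3 - <<'E'
from h import *
J=(.4793,.0749); q=quat(np.radians(155.3))
r.grip(.6); r.move_pose([*J,.21],q); print(r.line_to([*J,.147],speed=.1,threshold=6))
r.grip(0,60); y0=yaw(); np.save("y0.npy",y0); q0=r.sense()["qpos"]; np.save("q0.npy",q0); print(q0.round(2)); rep(y0)
for d in (4,8,12,16,20):
    t=q0.copy(); t[6]-=np.radians(d); r.move_joints(t); rep(y0)
r.hold(.3); rep(y0)
E
```

```text
False
[ 0.46  0.48 -0.96  1.96  0.48  0.96  0.4 ]
turned 0.0 [0.4794 0.0746 0.1476] F [-1.9 -2.3  7.8] Mz [-0.437  0.468  0.032] open 0.132 t 20.06
turned 3.9 [0.4794 0.0746 0.1478] F [-0.9 -0.2  2. ] Mz [-0.034  0.18   0.084] open 0.128 t 20.31
turned 7.83 [0.4795 0.0746 0.1477] F [-1.6 -0.2  2.1] Mz [0.045 0.21  0.086] open 0.133 t 20.56
turned 11.81 [0.4795 0.0747 0.1477] F [-0.9  0.1  2. ] Mz [ 0.024  0.191 -0.049] open 0.13 t 20.81
turned 15.8 [0.4796 0.0747 0.1477] F [-0.2  0.2  2.6] Mz [ 0.144  0.1   -0.026] open 0.128 t 21.06
turned 19.78 [0.4796 0.0748 0.1477] F [0.4 1.2 2.7] Mz [ 0.305  0.048 -0.032] open 0.133 t 21.31
turned 19.93 [0.4796 0.0748 0.1477] F [0.3 1.9 2.7] Mz [ 0.355 -0.107  0.008] open 0.13 t 21.61
```

First click is clear: Mz goes from +0.09 to negative past the ridge, then to 0. On to the second and third.

```bash
python3 - <<'E'
from h import *
y0=np.load("y0.npy"); q0=np.load("q0.npy")
for d in (24,28,32,36,40,None,44,48,52,56,58.5,60,None):
    if d is None: r.hold(.3); rep(y0); continue
    t=q0.copy(); t[6]-=np.radians(d); r.move_joints(t); rep(y0)
c=r.camera_info("wrist"); w=r.get_image("wrist"); sc=r.get_image("scene"); u=w2pix("scene",[[.4793,.0749,.1]])[0].astype(int)
b=cv2.resize(sc[u[1]-60:u[1]+68,u[0]-48:u[0]+48],None,fx=3,fy=3,interpolation=cv2.INTER_CUBIC)
cv2.imwrite("pics/end.png",np.hstack([w,b]))
E
```

```text
turned 23.88 [0.4797 0.0748 0.1477] F [0.7 2.9 3.3] Mz [ 0.52  -0.208  0.07 ] open 0.131 t 21.86
turned 27.82 [0.4797 0.0749 0.1477] F [1.3 3.2 1.8] Mz [ 0.669 -0.324  0.059] open 0.13 t 22.11
turned 31.81 [0.4797 0.0748 0.1477] F [2.4 3.5 1.4] Mz [ 0.838 -0.496 -0.074] open 0.137 t 22.36
turned 35.84 [0.4798 0.0749 0.1478] F [2.6 4.9 1.3] Mz [ 0.901 -0.559 -0.121] open 0.129 t 22.61
turned 39.83 [0.4798 0.0749 0.1477] F [2.6 5.1 1.2] Mz [ 0.953 -0.641  0.011] open 0.13 t 22.86
turned 39.8 [0.4799 0.0749 0.1478] F [ 2.6  4.2 -0.1] Mz [ 0.882 -0.649 -0.004] open 0.136 t 23.16
turned 43.82 [0.4799 0.075  0.1477] F [4.1 3.8 0.1] Mz [ 0.923 -0.733  0.07 ] open 0.131 t 23.41
turned 47.82 [0.48   0.075  0.1478] F [ 3.4  4.4 -0.6] Mz [ 0.976 -0.805  0.081] open 0.13 t 23.66
turned 51.84 [0.4801 0.075  0.1478] F [ 3.8  4.9 -1. ] Mz [ 1.051 -0.834 -0.094] open 0.135 t 23.91
turned 55.85 [0.4802 0.075  0.1478] F [ 3.4  5.2 -0.9] Mz [ 1.065 -0.857 -0.069] open 0.134 t 24.16
turned 58.33 [0.4802 0.075  0.1478] F [ 4.6  4.9 -1.2] Mz [ 1.027 -0.893 -0.077] open 0.135 t 24.41
turned 59.81 [0.4802 0.0751 0.1478] F [ 4.8  4.9 -2. ] Mz [ 1.007 -0.886 -0.045] open 0.134 t 24.66
turned 59.81 [0.4802 0.075  0.1478] F [ 4.7  5.2 -1.3] Mz [ 1.035 -0.994  0.047] open 0.134 t 24.96
```

View pics/end.png

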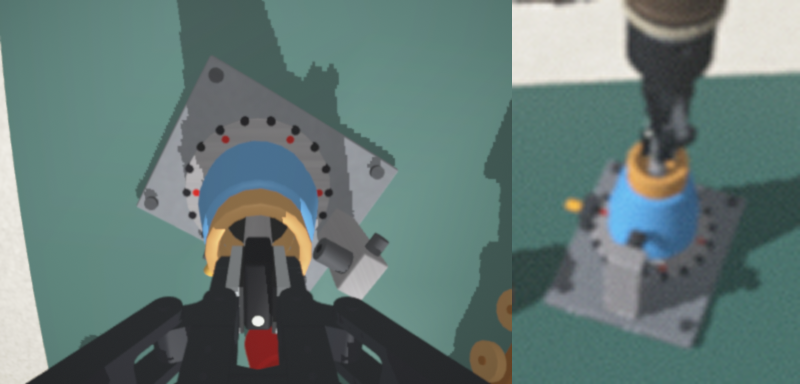

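The final view shows the knob gripped, with its white dot at (258,321) in line with the pads. Both shades are still nested and upright. The knob has turned 59.8°, with three torque-sign click signatures, and is at rest in the third notch.

```bash
python3 -c "
from workcell import r
print(r.sign_off())"
```

```text
the job is handed in; nothing more can be done
None
```

The loose blue shade is nested fully home and upright on the first, and the knob is turned three clicks clockwise (59.8° measured at the gripper) and still gripped in the third notch; I handed the job in at about 25 s.

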